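Reassemble the washed drip tray: strainer, then grid

TASK

Put the washed drip tray back together. With light finger pressure, and without lifting it, slide the round strainer over the tray's black floor until you feel it drop flat into the brass-ringed drain seat; never bear down on it. Then pick up the drip grid, lower it into the tray's frame so that it lies flat on the ledge all round (set it down, do not drop it), let go, and leave everything else on the bench where it is.

Things in the scene. Friction and masses are not known exactly. Their poses are not given: they have to be found in the camera images.
- tray: Drip tray fixed on the bench: steel frame 280 x 200 mm (x, y), 30 mm high, open on top. Origin: centre of its underside, on the bench; x along its length, z up. Flat black floor 236 x 156 mm, 10 mm above the bench; round it a ledge 10 mm wide, 22 mm above the bench; outside that a rim 12 mm wide, 30 mm high, round a 256 x 176 mm opening for the grid.
- outlet (a point): Nominal place of the drain seat: 45 mm along +x from the tray's centre, at floor height. The black floor is a liner fitted with play: the true seat centre is not measured and lies up to 8 mm off along the tray's x and up to 8 mm along its y, differently each time (it does not shift when touched). The seat: a round pocket 78 mm across, 4 mm deep, brass-ringed, sharp-edged.
- strainer_center (a point): Centre, half-way up, of the strainer: flat perforated steel disc 76 mm across, 5 mm thick, 0.1 kg, lying on the tray's floor (centre 12.5 mm above the bench; 8.5 mm when down in the seat). z: its axis. It slides under a finger pressing its top with 5 to 10 N. At the seat it first hangs in by one edge, leaning towards the seat's centre, and the press fades. Over 25 N as it slides is too hard.
- grid_center (a point): Centre, half-way up, of the drip grid: loose aluminium grating 248 x 168 mm (x, y), 8 mm thick, 0.3 kg, lying flat on the bench; the same turned half round. In its middle, along its x, a lifting bar 14 mm wide and 60 mm long, with a finger hole on either side (60 mm along x, 45 mm along y): pinch it from above, across its y.
- grid_home (a point): Where the grid's centre must come to lie: the middle of the tray's frame, 26 mm above the bench (grid on the ledge, top level with the rim), the grid's length along the tray's. 4 mm of play on every side.
- spatula_grip (a point): Bystander to be left alone: spatula, 260 mm long, lying flat; the point is on its handle
- brush_grip (a point): Bystander to be left alone: brush, 200 mm long, lying flat; the point is on its handle
- mug_mid (a point): Bystander to be left alone: white mug, 80 mm across, 95 mm high. Point: its centre, half-way up.
- bottle_mid (a point): Bystander to be left alone: yellow squeeze bottle with a red cap, 64 mm across, 190 mm high. Point: its centre, half-way up.
- parcel_a_mid (a point): Bystander to be left alone: foil-wrapped portion, 85 x 55 x 34 mm. Point: its centre, half-way up.
- parcel_b_mid (a point): Bystander to be left alone: foil-wrapped portion, 85 x 55 x 34 mm, between tray and grid on the robot's side. Point: its centre, half-way up.
- pan_mid (a point): Bystander to be left alone: small open steel pan, 108 x 176 x 65 mm. Point: its centre, half-way up.
Not all that is in view belongs to the job. What is meant by the part that bears strainer_center is not green or purple, and is the larger of those in its own colour.

How it is judged:
By the outcome, as a careful person would: the job done as asked, in the order asked, and still so for the second after the job is handed in, with the robot touching nothing.
It also fails if it takes over 72 s, if anything falls off the work surface, if the arm or the gripper's body presses on something with over 40 N, if the wrist force passes 120 N, or if a joint passes its speed limit or range.

ROBOT

A 6-joint arm with a two-finger parallel gripper is mounted at the origin on the work surface. World frame = base frame: x ahead of the robot, y to its left, z up, the work surface at z = 0. Lengths are in mm, angles in rad, forces in N, time in s.
With the tool pointing down it reaches from about 350 to 975 mm from the base axis. Payload 7.1 kg.
Tool frame: the origin (TCP) lies at the very end of the fingers, on their centre line; the grasp point (between the pads) lies 19 mm behind it; x points along the fingers, y is the direction in which the jaws open and shut, and the axes are right-handed (so a half turn about x gives the same grasp; the last joint's range is limited). The gripper opens to 88 mm and grips with 3 to 60 N. Pads are 20 mm wide; open, the fingers measure 115 mm over their backs; the gripper's body (75 mm by 178 mm) begins 61 mm behind the grasp point.
Start: joints at [1.178, 0.423, 1.63, -0, 1.089, -0.019], TCP at [228.19, 581.837, 222.675] pointing down, gripper open.
Joint ranges: [-3, 3], [-0.9, 2.11], [0.09, 2.58], [-1.31, 4.45], [0.11, 2.69], [-2.54, 2.54]. Speed limits (rad/s): [2.39, 2.39, 3.01, 3.14, 3.14, 3.14].

INTERFACE

Orientations are given as a rotation vector (axis times angle).
In Python, from workcell import ctrl gives the robot as it stands. The module is installed in compiled form; this text tells all that it offers.
- The arm moves only by the tool carry_out, never from a script. Its argument "commands" is a list of rows, each a list of 6 numbers: the shift along the tool's x, y, z in m, then the turn, a rotation vector about the tool's x, y, z in degrees. In form: [[tx, ty, tz, rx, ry, rz], ...]. A call has 1 to 8 rows; each row shifts and turns the pose as measured when the row begins, along the tool's axes as they then stand; what a row does not reach is not made up. A row lasts 1/8 s, in which the tool goes at most 62.5 mm and 10.7 degrees, less where a joint would pass 70% of its speed; a pose out of reach is approached as far as the arm can. A call with a gripper value outside its range is refused whole. "grip" is the closure, from 0 (fully open) to 1 (shut), set as the call begins (left out, the last holds). The fingers move at their own pace and stop on an object; the grip force is fixed at half the most. Time passes only in rows, so rows that do not move let the fingers close. It gives the time, the measured TCP pose, the force and the opening at its end, in the units of the state.
- ctrl.get_obs(): the state, without advancing time (a new reading comes with each control period).
- ctrl.get_image(name): name is "scene" or "top" or "wrist"; returns a dict with "pixels" (420x560x3 uint8, blue, green, red), "intrinsics" (3x3 intrinsics, pixels), "rvec" (rotation vector, rad) and "tvec" (3), from world to camera coordinates, as OpenCV has them. Camera axes: x right, y down, z forward; pixel columns grow to the right and rows downward; lengths in mm; the calibration is good to about 2 mm. A picture is of the moment at which its call begins. There is no depth.
- ctrl.close_job(): hands the job in, once; it reports no verdict.
The state is a dict: "t": time; "qpos": joint angles; "qvel": joint speeds; "joint_torque": joint torques, N m; "ee_pos": TCP position; "orientation": TCP orientation; "ft_force": force on the tool from outside, world axes, zero at the start; "moment": the same for the moment, N m; "width": finger opening in mm.
Only numpy, scipy, OpenCV 4.12 (cv2) and the standard library are available. Lean on these libraries where they do the work, as an engineer would, in place of code of your own. Each camera call takes 0.05 s, during which the arm holds its last target. There are 200 camera calls.

## Working session

There is one attempt and no reset: what is moved stays moved. The work goes in short steps, Python scripts to look and compute and a tool call to move; the robot and the scene stay as the last step left them, time stands still between calls to the robot, and variables do not carry over. Pictures are saved under pics/ and viewed, about 8 in all and at most 12, crops included, and the job is handed in when it is done.

Besides the shell and the picture viewer there is one more tool, called after "Call:" as name(argument=value, ...) on one line, values as JSON. carry_out: Moves the arm, as the interface text tells. Its arguments: {"type":"object","properties":{"commands":{"type":"array"},"grip":{"type":"number"}},"required":["commands"]}

```bash
mkdir -p pics
cat > h.py <<'E'
import numpy as np, cv2
from workcell import ctrl
def cam(n):
    im=ctrl.get_image(n); R,_=cv2.Rodrigues(np.array(im['rvec'],float)); 
    return np.array(im['pixels'],np.uint8),np.array(im['intrinsics'],float),R,np.array(im['tvec'],float).ravel()
def ray(c,u,v,z):
    _,K,R,t=c; d=R.T@np.linalg.solve(K,[u,v,1.]); o=-R.T@t
    return o+d*(z-o[2])/d[2]
def proj(c,p):
    _,K,R,t=c; q=K@(R@np.asarray(p,float)+t); return q[:2]/q[2]
def st():
    o=ctrl.get_obs(); R,_=cv2.Rodrigues(np.array(o['orientation'],float)); return o,R
E
python3 - <<'E'
from h import *
import pickle
for n in('top','scene'):
    c=cam(n); pickle.dump(c,open(n+'.pkl','wb')); cv2.imwrite(f'pics/{n}0.png',cv2.resize(c[0],(800,600),interpolation=cv2.INTER_CUBIC)); print(n,-c[2].T@c[3],c[1].diagonal())
o,R=st(); print(o,R)
E
```

```text
top [ 474.65693148   -7.88956893 1288.70733293] [473.60182513 473.60182513   1.        ]
scene [1089.99611961  378.57542491  926.9808354 ] [451.43242894 451.43242894   1.        ]
{'t': 0.1, 'qpos': array([ 1.17801465e+00,  4.23741646e-01,  1.63059516e+00, -1.09631744e-05,
        1.08862633e+00, -1.90129113e-02]), 'qvel': array([-0.00112896, -0.00121019, -0.00099205,  0.00195761,  0.00133418,
        0.00081909]), 'joint_torque': array([-4.68903363e-05, -5.45616996e+01, -2.74326807e+01,  6.46069064e-02,
        1.87919964e-02,  4.76929962e-07]), 'ee_pos': array([227.99845658, 581.39054424, 222.00089936]), 'orientation': array([ 0.29219466,  1.55110274, -0.29431523]), 'ft_force': array([ 0.39208222,  0.264386  , -0.19513209]), 'moment': array([-0.01928235,  0.08585458,  0.05136297]), 'width': 87.98791732308432} [[-5.15591441e-04  3.65121486e-01  9.30959738e-01]
 [-1.26983406e-03  9.30958873e-01 -3.65121850e-01]
 [-9.99999061e-01 -1.37041809e-03 -1.63507276e-05]]
```

View pics/top0.png

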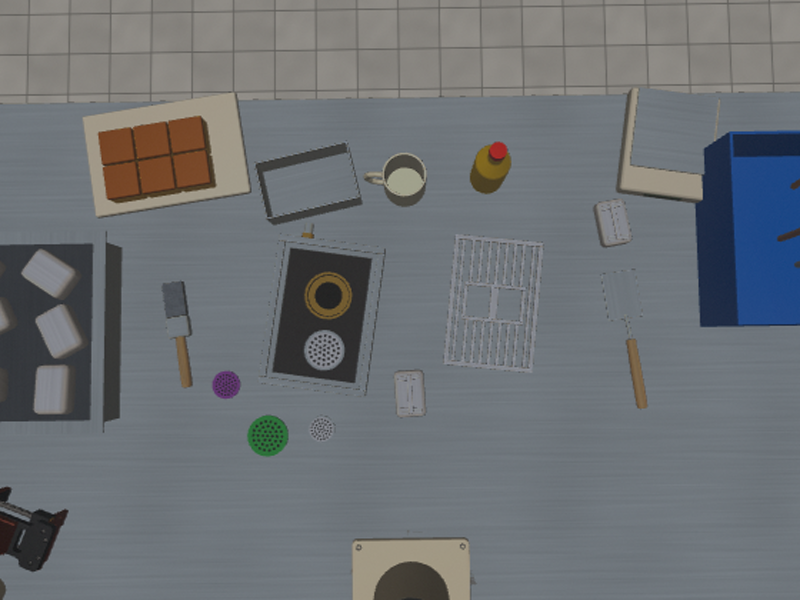

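View pics/scene0.png

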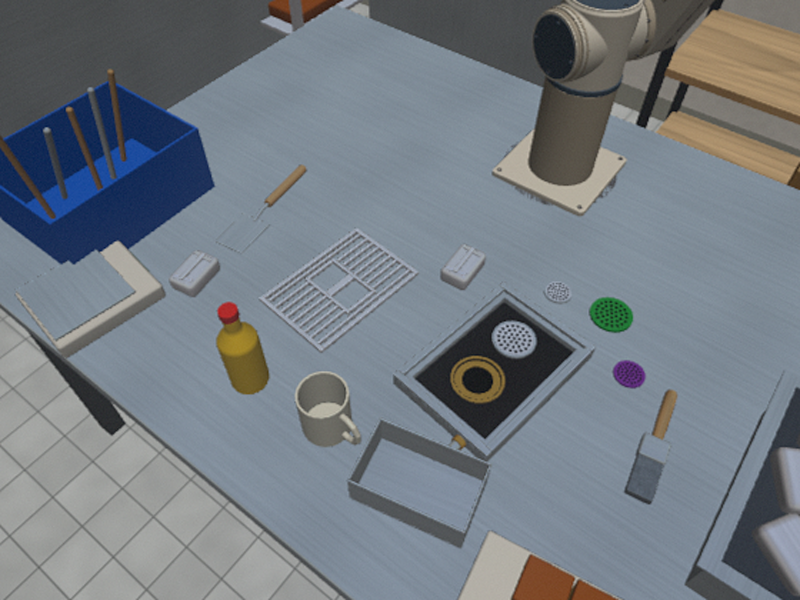

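Steel discs: large one in the tray at top px (324,350), small one on the bench at (321,428). There is also a green disc at (268,436) and a purple one at (227,385). By the description, the target is the large steel one at (324,350). The brass seat is at (329,295) and the grid's bar is near (494,303).

```bash
cat > m.py <<'E'
from h import *
import pickle
c=pickle.load(open('top.pkl','rb')); s=pickle.load(open('scene.pkl','rb'))
def seg(c):
    g=cv2.cvtColor(c[0],cv2.COLOR_BGR2GRAY); hsv=cv2.cvtColor(c[0],cv2.COLOR_BGR2HSV); return g,hsv
for n,cc,box in(('top',c,(190,170,265,272)),('scene',s,(285,205,412,315))):
    g,hsv=seg(cc); x0,y0,x1,y1=box; R=np.zeros_like(g); R[y0:y1,x0:x1]=255
    brass=cv2.inRange(hsv,(10,90,60),(30,255,255))&R
    def big(m):
        m=cv2.morphologyEx(m,cv2.MORPH_CLOSE,np.ones((3,3)))
        return max(cv2.findContours(m,cv2.RETR_EXTERNAL,cv2.CHAIN_APPROX_NONE)[0],key=cv2.contourArea)
    b=cv2.fitEllipse(big(brass)); p=ray(cc,*b[0],10); print(n,'ring',b,p)
    # floor: dark
    dark=cv2.inRange(g,0,60)&R
    fl=big(cv2.morphologyEx(dark|brass,cv2.MORPH_CLOSE,np.ones((9,9)))); 
    m=np.zeros_like(g); cv2.drawContours(m,[cv2.convexHull(fl)],-1,255,-1); m=cv2.erode(m,np.ones((3,3)))
    br=cv2.inRange(g,100,255)&m&~cv2.dilate(brass,np.ones((3,3)))
    d=big(cv2.morphologyEx(br,cv2.MORPH_CLOSE,np.ones((3,3)))); e=cv2.fitEllipse(d); print(n,'disc',e,ray(cc,*e[0],15))
    q=np.array([ray(cc,*pt[0],10)[:2] for pt in cv2.convexHull(fl)],np.float32); r=cv2.minAreaRect(q); print(n,'floor',r)
# grid in top: bright region right
g,hsv=seg(c); R=np.zeros_like(g); R[158:265,305:385]=255
for th in (105,120,135):
    m=cv2.inRange(g,th,255)&R; m=cv2.morphologyEx(m,cv2.MORPH_CLOSE,np.ones((5,5)))
    k=max(cv2.findContours(m,cv2.RETR_EXTERNAL,cv2.CHAIN_APPROX_NONE)[0],key=cv2.contourArea)
    q=np.array([ray(c,*pt[0],8)[:2] for pt in k],np.float32); print('grid',th,cv2.minAreaRect(q))
a=cv2.resize(c[0][155:275,175:390],None,fx=3.7,fy=3.7,interpolation=cv2.INTER_CUBIC); cv2.imwrite('pics/crop1.png',a)
E
python3 m.py
```

```text
top ring ((229.3454132080078, 206.44491577148438), (32.357967376708984, 32.71745300292969), 57.69582748413086) [564.01156312 151.25878702  10.        ]
top disc ((226.57594299316406, 244.6665802001953), (26.72594451904297, 26.903350830078125), 33.02973556518555) [460.941576   158.75055464  15.        ]
top floor ((527.48291015625, 162.63473510742188), (155.3957061767578, 236.11444091796875), 81.5731430053711)
scene ring ((334.0429382324219, 265.15362548828125), (32.08710861206055, 38.32162857055664), 102.16558837890625) [564.09599105 151.18746674  10.        ]
scene disc ((359.4472961425781, 236.9866943359375), (24.28553581237793, 30.319713592529297), 104.56787872314453) [461.34305189 158.6275953   15.        ]
scene floor ((528.5570068359375, 158.383056640625), (152.5067596435547, 242.16598510742188), 81.58507537841797)
grid 105 ((548.1873168945312, -161.02578735351562), (215.17127990722656, 287.8722229003906), 89.04173278808594)
grid 120 ((541.68115234375, -157.44566345214844), (278.1806335449219, 207.9087677001953), 1.0770471096038818)
grid 135 ((545.4741821289062, -162.05633544921875), (165.6774444580078, 245.61431884765625), 83.50493621826172)
```

View pics/crop1.png

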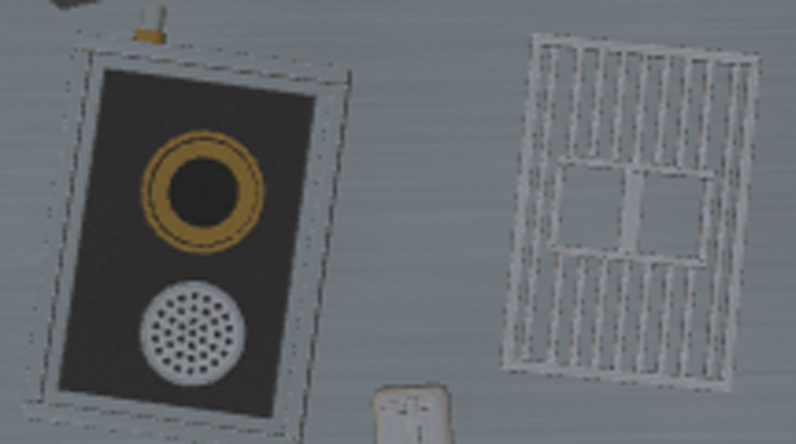

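Both views agree to 0.5 mm on the ring (564, 151) and the disc (461, 158.7). The crop shows the perforated steel disc at (192,333) and the ring at (203,192), which is within 8 mm of nominal. Moving in with the fingers shut.

Call:
carry_out(commands=[[0,-0.0386,0.0464,0,0,0],[0,-0.0386,0.0464,0,0,0],[0,-0.0386,0.0464,0,0,0],[0,-0.0386,0.0464,0,0,0],[0,-0.0386,0.0464,0,0,0],[0,-0.0386,0.0464,0,0,0],[0,-0.0386,0.0464,0,0,0],[0,-0.0386,0.0464,0,0,0]], grip=1)

```text
t: 1.1
ee_pos: [465.7, 149.3, 220.6]
orientation: [0.286, 1.552, -0.288]
ft_force: [0.2, 0.9, -0.0]
width: 11.4
```

```bash
cat > d.py <<'E'
import sys; from h import *
o,R=st(); a=list(map(float,sys.argv[1:])); p=o['ee_pos']
print('t',o['t'],'pos',p.round(1),'F',o['ft_force'].round(2),'w',round(o['width'],1),'yaw_y',np.degrees(np.arctan2(R[1,1],R[0,1])).round(2),'tilt xdown',R[:,0].round(4))
if a: print('tool delta m',(R.T@(np.array(a[:3])-p)/1e3).round(4), 'rx', np.round(-(a[3]-np.degrees(np.arctan2(R[1,1],R[0,1]))),2) if len(a)>3 else '')
E
python3 d.py 461 158.7 60 82
```

```text
t 1.1 pos [465.7 149.3 220.6] F [ 0.24  0.87 -0.04] w 11.4 yaw_y 69.06 tilt xdown [-7.0e-04 -1.6e-03 -1.0e+00]
tool delta m [ 0.1606  0.0073 -0.0077] rx -12.94
```

Call:
carry_out(commands=[[0.05,0.007,-0.008,0,0,0],[0.05,0,0,-6.5,0,0],[0.03,0,0,-6.5,0,0],[0,0,0,0,0,0],[0,0,0,0,0,0]])

```text
t: 1.72
ee_pos: [464.8, 153.4, 88.6]
orientation: [0.114, 1.565, -0.115]
ft_force: [-1.0, -0.1, 1.2]
width: 0.6
```

```bash
python3 d.py 461 158.7 25 82
python3 - <<'E'
from h import *
import pickle
c=cam('wrist'); pickle.dump(c,open('w1.pkl','wb')); cv2.imwrite('pics/w1.png',c[0])
E
```

```text
t 1.725 pos [464.8 153.4  88.6] F [-0.96 -0.06  1.23] w 0.6 yaw_y 81.61 tilt xdown [ 3.e-03 -9.e-04 -1.e+00]
tool delta m [ 0.0636  0.0047 -0.0048] rx -0.39
```

View pics/w1.png

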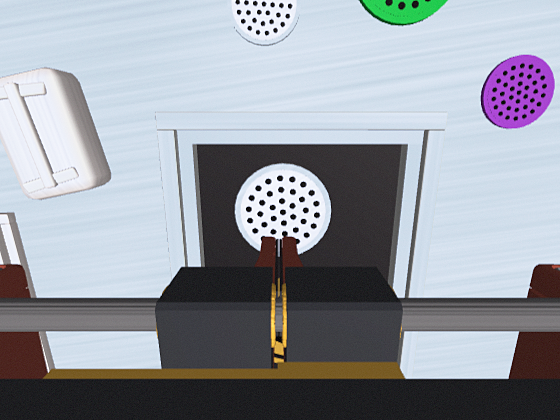

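The wrist view shows the steel disc at (283,210) with the fingertips above its front half, as measured. I'll descend and feel for contact.

Call:
carry_out(commands=[[0.04,0.005,-0.005,0,0,0],[0.023,0.002,-0.002,0,0,0],[0,0,0,0,0,0],[0,0,0,0,0,0]])

```text
t: 2.28
ee_pos: [464.3, 163.7, 30.6]
orientation: [0.12, 1.553, -0.114]
ft_force: [-0.6, 0.6, -0.4]
width: 0.1
```

```bash
python3 d.py 461 158.7 15 82
```

```text
t 2.275 pos [464.3 163.7  30.6] F [-0.56  0.62 -0.42] w 0.1 yaw_y 81.43 tilt xdown [ 0.0149  0.0029 -0.9999]
tool delta m [ 0.0155 -0.0055 -0.0027] rx -0.57
```

Call:
carry_out(commands=[[0.008,-0.004,-0.002,0,0.8,0],[0.003,-0.001,0,0,0,0],[0,0,0,0,0,0]])

```text
t: 2.65
ee_pos: [463.2, 159.0, 21.2]
orientation: [0.123, 1.564, -0.113]
ft_force: [-0.9, 0.1, -1.4]
width: 0.5
```

```bash
python3 d.py 461 158.7 15 82
```

```text
t 2.65 pos [463.2 159.   21.2] F [-0.86  0.14 -1.38] w 0.5 yaw_y 81.38 tilt xdown [ 0.0041  0.0065 -1.    ]
tool delta m [ 0.0062 -0.0007 -0.0022] rx -0.62
```

Call:
carry_out(commands=[[0.002,0,0,0,0,0],[0,0,0,0,0,0]])

```text
t: 2.9
ee_pos: [463.4, 159.0, 19.3]
orientation: [0.124, 1.564, -0.113]
ft_force: [0.6, 0.0, 0.0]
width: 0.8
```

```bash
python3 d.py 461 158.7 15 82
```

```text
t 2.9 pos [463.4 159.   19.3] F [0.62 0.01 0.01] w 0.8 yaw_y 81.37 tilt xdown [ 0.0043  0.0065 -1.    ]
tool delta m [ 0.0043 -0.0007 -0.0023] rx -0.63
```

Call:
carry_out(commands=[[0.002,0,0,0,0,0],[0.0015,0,0,0,0,0],[0,0,0,0,0,0]])

```text
t: 3.28
ee_pos: [463.3, 159.1, 15.5]
orientation: [0.123, 1.564, -0.113]
ft_force: [-1.1, -0.2, 0.3]
width: 0.7
```

Call:
carry_out(commands=[[0.001,0,0,0,0,0]])

```text
t: 3.4
ee_pos: [463.4, 159.1, 15.2]
orientation: [0.123, 1.564, -0.113]
ft_force: [-4.8, -2.3, 25.2]
width: 0.5
```

Call:
carry_out(commands=[[0.001,0,0,0,0,0]])

```text
t: 3.52
ee_pos: [463.4, 159.1, 15.3]
orientation: [0.123, 1.564, -0.113]
ft_force: [-4.1, -1.3, 20.5]
width: 0.7
```

Call:
carry_out(commands=[[0.0003,0,0,0,0,0]])

```text
t: 3.65
ee_pos: [463.5, 159.2, 15.4]
orientation: [0.123, 1.563, -0.113]
ft_force: [-0.0, 0.0, 0.6]
width: -0.0
```

Call:
carry_out(commands=[[0.0003,0,0.003,0,0,0],[0.0003,0,0.003,0,0,0]])

```text
t: 3.9
ee_pos: [469.7, 158.4, 15.3]
orientation: [0.123, 1.563, -0.112]
ft_force: [-1.8, -0.1, 7.9]
width: 0.6
```

Call:
carry_out(commands=[[0.0003,0,0.004,0,0,0],[0.0003,0,0.004,0,0,0]])

```text
t: 4.15
ee_pos: [478.3, 157.4, 15.3]
orientation: [0.124, 1.563, -0.112]
ft_force: [-1.7, -0.2, 7.9]
width: 0.6
```

Call:
carry_out(commands=[[0.0003,0.0005,0.005,0,0,0],[0.0003,0.0005,0.005,0,0,0],[0.0003,0.0005,0.005,0,0,0]])

```text
t: 4.53
ee_pos: [494.6, 156.8, 15.4]
orientation: [0.124, 1.563, -0.112]
ft_force: [-1.7, 0.7, 8.4]
width: 0.6
```

```bash
cat > disc.py <<'E'
from h import *
import sys
c=cam('scene'); g=cv2.cvtColor(c[0],cv2.COLOR_BGR2GRAY); x0,y0,x1,y1=285,205,412,300
cv2.imwrite('pics/%s.png'%sys.argv[1],cv2.resize(c[0][195:325,270:430],None,fx=4.5,fy=4.5,interpolation=cv2.INTER_CUBIC))
E
python3 disc.py s1; python3 d.py
```

```text
t 4.575 pos [495.6 156.8  15.4] F [ 0.02 -0.62  3.74] w 0.3 yaw_y 81.38 tilt xdown [ 0.0065  0.0076 -1.    ]
```

View pics/s1.png

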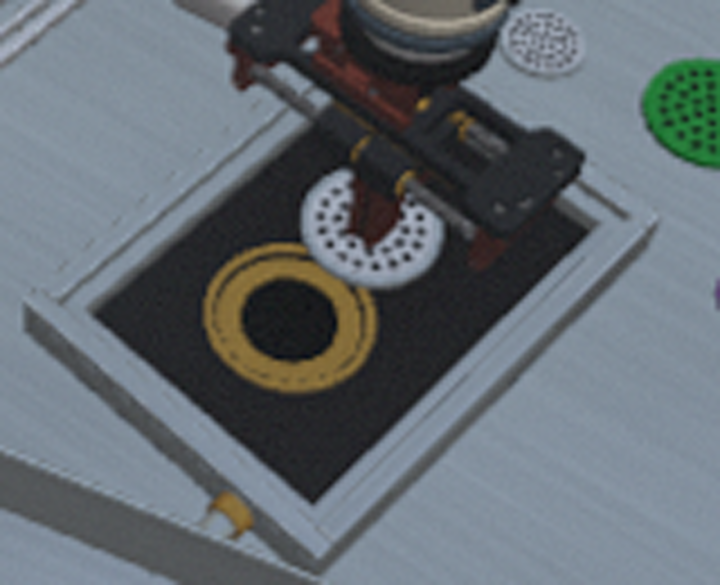

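The disc follows the finger: in the crop its centre is at (372,228), already overlapping the ring centred at (290,318). Continuing.

Call:
carry_out(commands=[[0.0003,0.0005,0.005,0,0,0],[0.0003,0.0005,0.005,0,0,0],[0.0003,0.0005,0.005,0,0,0],[0.0003,0.0005,0.005,0,0,0]])

```text
t: 5.08
ee_pos: [516.9, 156.0, 15.3]
orientation: [0.125, 1.562, -0.112]
ft_force: [-1.8, 0.1, 8.0]
width: 1.1
```

Call:
carry_out(commands=[[0.0003,0.0005,0.005,0,0,0],[0.0003,0.0005,0.005,0,0,0],[0.0003,0.0005,0.005,0,0,0]])

```text
t: 5.45
ee_pos: [533.3, 155.3, 15.3]
orientation: [0.125, 1.561, -0.112]
ft_force: [-1.9, 0.2, 7.2]
width: 0.6
```

Call:
carry_out(commands=[[0.0003,0.0004,0.004,0,0,0],[0.0003,0.0004,0.004,0,0,0]])

```text
t: 5.7
ee_pos: [542.1, 155.0, 15.3]
orientation: [0.126, 1.561, -0.111]
ft_force: [-0.7, -0.8, 7.3]
width: 0.5
```

Call:
carry_out(commands=[[0.0003,0,0.003,0,0,0],[0.0003,0,0.003,0,0,0]])

```text
t: 5.95
ee_pos: [548.9, 154.3, 15.3]
orientation: [0.126, 1.561, -0.111]
ft_force: [-1.6, -0.2, 5.3]
width: 0.6
```

Call:
carry_out(commands=[[0.0003,0,0.002,0,0,0],[0.0003,0,0.002,0,0,0]])

```text
t: 6.2
ee_pos: [553.6, 153.7, 15.2]
orientation: [0.126, 1.56, -0.111]
ft_force: [-1.2, -0.2, 5.4]
width: 0.4
```

Call:
carry_out(commands=[[0.0003,0,0.002,0,0,0],[0.0003,0,0.002,0,0,0]])

```text
t: 6.45
ee_pos: [558.5, 153.2, 15.0]
orientation: [0.127, 1.559, -0.111]
ft_force: [-0.8, -1.5, 5.1]
width: 0.7
```

Call:
carry_out(commands=[[0.0003,0,0.002,0,0,0]])

```text
t: 6.58
ee_pos: [560.8, 152.9, 14.7]
orientation: [0.127, 1.559, -0.111]
ft_force: [0.1, 0.4, 3.9]
width: 0.5
```

Call:
carry_out(commands=[[0.0003,0,0.0015,0,0,0]])

```text
t: 6.7
ee_pos: [562.6, 152.7, 14.4]
orientation: [0.127, 1.559, -0.111]
ft_force: [0.1, 0.3, 5.1]
width: 0.1
```

The press is fading and z is sinking, so the leading edge is dipping into the seat. Small steps from here.

Call:
carry_out(commands=[[0.0004,0,0.001,0,0,0],[0.0004,0,0.001,0,0,0]])

```text
t: 6.95
ee_pos: [565.2, 152.5, 13.8]
orientation: [0.127, 1.558, -0.111]
ft_force: [-0.7, 0.9, 3.4]
width: 0.2
```

Call:
carry_out(commands=[[0.0004,-0.0005,0.001,0,0,0],[0.0004,0,0.0005,0,0,0]])

```text
t: 7.2
ee_pos: [566.2, 151.6, 12.3]
orientation: [0.127, 1.559, -0.111]
ft_force: [-0.1, 0.1, 0.3]
width: 0.7
```

```bash
python3 d.py
python3 - <<'E'
from h import *
a=cam('scene')[0][195:325,270:430]; b=cam('wrist')[0]
A=cv2.resize(a,(492,400),interpolation=cv2.INTER_CUBIC); B=cv2.resize(b[90:350,150:410],(300,300))
o=np.zeros((400,800,3),np.uint8); o[:,:492]=A; o[:300,500:]=B; cv2.imwrite('pics/s2.png',o)
E
```

```text
t 7.2 pos [566.2 151.6  12.3] F [-0.08  0.08  0.31] w 0.7 yaw_y 81.32 tilt xdown [ 0.0092  0.0094 -0.9999]
```

View pics/s2.png

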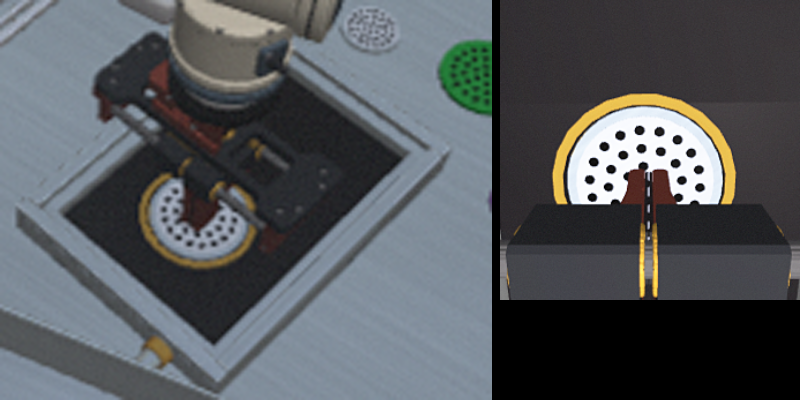

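The scene (left) shows the disc at (197,215) concentric in the ring, and the wrist view agrees. I'll feel for the top, expected at z≈11.

Call:
carry_out(commands=[[0.0006,0,0,0,0,0],[0.0004,0,0,0,0,0]])

```text
t: 7.55
ee_pos: [566.0, 151.5, 11.3]
orientation: [0.127, 1.56, -0.111]
ft_force: [-3.8, -0.4, 8.7]
width: 0.5
```

Call:
carry_out(commands=[[0.0004,0,0,0,0,0]])

```text
t: 7.68
ee_pos: [566.1, 151.6, 11.4]
orientation: [0.127, 1.559, -0.111]
ft_force: [-1.8, -0.6, 6.7]
width: 0.8
```

Call:
carry_out(commands=[[0.0003,0,0,0,0,0]])

```text
t: 7.8
ee_pos: [566.1, 151.6, 11.4]
orientation: [0.126, 1.559, -0.111]
ft_force: [-1.0, -0.5, 4.3]
width: 0.4
```

The top is at z = 11.3 at about 7 N, a drop of 4.0 mm, so the strainer is seated. Now rise and go to the grid.

Call:
carry_out(commands=[[-0.02,0,0,0,0,0],[-0.06,0,0,0,0.5,-0.5],[-0.06,0,0,0,0,0],[-0.03,-0.05,0.004,0,0,0],[0,-0.06,0.005,0,0,0],[0,-0.06,0.005,0,0,0],[0,-0.06,0.005,0,0,0],[0,-0.06,0.005,0,0,0]], grip=0.43)

```text
t: 8.8
ee_pos: [547.9, -144.1, 196.6]
orientation: [0.113, 1.558, -0.112]
ft_force: [1.0, -1.4, -0.1]
width: 50.3
```

Call:
carry_out(commands=[[0,0,0,0,0,0],[0,0,0,0,0,0]])

```text
t: 9.05
ee_pos: [547.4, -147.7, 198.6]
orientation: [0.117, 1.556, -0.117]
ft_force: [-0.3, 0.0, 0.1]
width: 49.8
```

```bash
python3 d.py 545.5 -162 60 83.5
python3 - <<'E'
from h import *
import pickle
t=cam('top'); w=cam('wrist'); pickle.dump((t,w),open('g.pkl','wb'))
o=np.zeros((420,800,3),np.uint8); o[:,:400]=cv2.resize(t[0],None,fx=3,fy=3,interpolation=cv2.INTER_CUBIC)[460:880,520:920]; o[:300,400:]=cv2.resize(w[0],(400,300)); cv2.imwrite('pics/g.png',o)
E
```

```text
t 9.05 pos [ 547.4 -147.7  198.6] F [-0.25  0.04  0.06] w 49.8 yaw_y 81.44 tilt xdown [ 1.170e-02 -9.000e-04 -9.999e-01]
tool delta m [ 0.1386 -0.0145 -0.0014] rx -2.06
```

View pics/g.png

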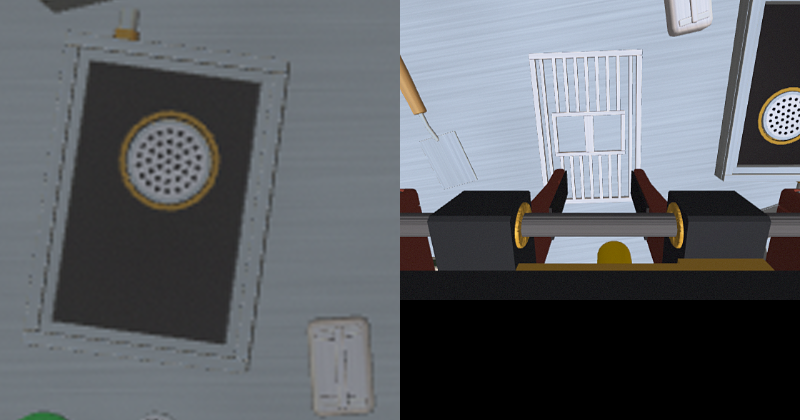

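The strainer sits concentric in the ring at (169,160) in the top crop. The grid's bar is at (589,132) in the wrist half. Measuring the grid and bar from the wrist view.

Run:
```python
from h import *
import pickle
t,w=pickle.load(open('g.pkl','rb'))
g=cv2.cvtColor(w[0],cv2.COLOR_BGR2GRAY); print('bench',np.median(g[60:200,90:160]))
ths=(225,235,245)
for th in ths:
    m=cv2.inRange(g,th,255); m[:, :170]=0; m[:,345:]=0; m[255:]=0; m[:60]=0
    m=cv2.morphologyEx(m,cv2.MORPH_OPEN,np.ones((2,2)))
    m[225:]=0
    q=np.array([ray(w,x,y,8)[:2] for y,x in zip(*np.nonzero(m))],np.float32)
    if len(q)>50: print(th,len(q),cv2.minAreaRect(q))
    # holes: non-grid region around hole pixels
    h=cv2.bitwise_not(cv2.morphologyEx(m,cv2.MORPH_CLOSE,np.ones((2,2))))
    n,l,s,ce=cv2.connectedComponentsWithStats(h,connectivity=4)
    for seed in((240,187),(287,187)):
        k=l[seed[1],seed[0]]
        if k and s[k][4]<6000:
            qq=np.array([ray(w,x,y,8)[:2] for y,x in zip(*np.nonzero(l==k))],np.float32); print(' hole',seed,s[k],cv2.minAreaRect(qq),qq.mean(0))
for u in (264.6,):
    print('bar ray',ray(w,u,186,8))
```

```text
bench 190.0
225 3940 ((506.7100830078125, -158.4344482421875), (166.36038208007812, 169.17149353027344), 83.54265594482422)
bar ray [ 541.72783406 -163.50790756    8.        ]
```

The wrist view gives a centre of (545.9, -162.9) and a yaw of 83.5°. The top view gave (545.5, -162.1) and 83.5°. I'll use (545.7, -162.5).

Call:
carry_out(commands=[[0.05,-0.0145,-0.0015,-2.1,0.6,0],[0.05,0,0,0,0,0],[0.03,0,0,0,0,0],[0,0,0,0,0,0]])

```text
t: 9.65
ee_pos: [547.6, -155.6, 67.2]
orientation: [0.079, 1.565, -0.079]
ft_force: [0.1, 1.2, -0.3]
width: 50.0
```

```bash
python3 d.py 545.7 -162.5 12 83.5
```

```text
t 9.65 pos [ 547.6 -155.6   67.2] F [ 0.12  1.2  -0.26] w 50.0 yaw_y 84.24 tilt xdown [ 4.7e-03 -3.0e-04 -1.0e+00]
tool delta m [ 0.0551 -0.0071 -0.0015] rx 0.74
```

Call:
carry_out(commands=[[0.025,-0.008,-0.0015,0.7,0.3,0],[0.015,0,0,0,0,0],[0,0,0,0,0,0]])

```text
t: 10.02
ee_pos: [548.5, -161.4, 29.7]
orientation: [0.085, 1.565, -0.086]
ft_force: [-0.1, 0.4, -0.5]
width: 50.0
```

```bash
python3 d.py 545.7 -162.5 12 83.5
```

```text
t 10.025 pos [ 548.5 -161.4   29.7] F [-0.1   0.35 -0.54] w 50.0 yaw_y 83.77 tilt xdown [ 3.9e-03 -9.0e-04 -1.0e+00]
tool delta m [ 0.0177 -0.0014 -0.0028] rx 0.27
```

Call:
carry_out(commands=[[0.012,-0.0015,-0.003,0.3,0.2,0],[0.006,0,0,0,0,0],[0,0,0,0,0,0]])

```text
t: 10.4
ee_pos: [546.8, -162.4, 12.8]
orientation: [0.088, 1.566, -0.09]
ft_force: [-0.7, -0.9, 0.2]
width: 50.3
```

```bash
python3 d.py 545.7 -162.5 1.5 83.5
```

```text
t 10.4 pos [ 546.8 -162.4   12.8] F [-0.69 -0.85  0.25] w 50.3 yaw_y 83.5 tilt xdown [ 0.0034 -0.0014 -1.    ]
tool delta m [ 0.0113 -0.0002 -0.0011] rx 0.0
```

Call:
carry_out(commands=[[0.006,0,-0.001,0,0.2,0],[0.004,0,0,0,0,0],[0,0,0,0,0,0]])

```text
t: 10.78
ee_pos: [546.0, -162.5, 2.5]
orientation: [0.088, 1.569, -0.09]
ft_force: [-0.9, 0.8, 0.3]
width: 50.0
```

Call:
carry_out(commands=[[0.001,0,0,0,0,0],[0,0,0,0,0,0]])

```text
t: 11.02
ee_pos: [546.1, -162.6, 1.4]
orientation: [0.088, 1.569, -0.09]
ft_force: [-0.3, -0.2, 0.4]
width: 50.0
```

Fingers are in the holes, clear of the bench. Closing.

Call:
carry_out(commands=[[0,0,0,0,0,0],[0,0,0,0,0,0],[0,0,0,0,0,0],[0,0,0,0,0,0],[0,0,0,0,0,0],[0,0,0,0,0,0]], grip=1)

```text
t: 11.78
ee_pos: [546.3, -162.7, 1.7]
orientation: [0.088, 1.568, -0.09]
ft_force: [-0.0, -0.6, -0.0]
width: 14.0
```

Call:
carry_out(commands=[[-0.003,0,0,0,0,0],[-0.006,0,0,0,0,0],[-0.015,0,0,0,0,0],[-0.025,0,0,0,0,0],[-0.03,0,0,0,0,0],[0,0,0,0,0,0],[0,0,0,0,0,0]])

```text
t: 12.65
ee_pos: [545.2, -162.2, 84.7]
orientation: [0.088, 1.569, -0.09]
ft_force: [0.5, -0.2, -3.4]
width: 13.4
```

```bash
python3 d.py 527.5 162 100 81.57
python3 - <<'E'
from h import *
import pickle
t=cam('top'); w=cam('wrist'); pickle.dump((t,w),open('g2.pkl','wb'))
o=np.zeros((420,800,3),np.uint8); o[:,:400]=cv2.resize(t[0],None,fx=3,fy=3,interpolation=cv2.INTER_CUBIC)[460:880,850:1250]; o[:300,400:]=cv2.resize(w[0],(400,300)); cv2.imwrite('pics/g2.png',o)
E
```

```text
t 12.65 pos [ 545.2 -162.2   84.7] F [ 0.52 -0.18 -3.4 ] w 13.4 yaw_y 83.49 tilt xdown [-3.0e-04 -1.1e-03 -1.0e+00]
tool delta m [-0.0156  0.3201 -0.0543] rx 1.92
```

View pics/g2.png

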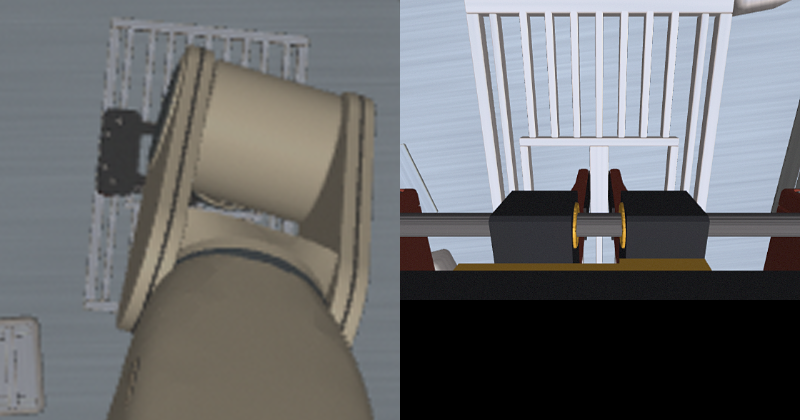

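The grid is held by the bar: 3.4 N, opening 13.4 mm, rails symmetric about the fingers at (598,160). Checking that it hangs level before carrying it.

Run:
```python
from h import *
import pickle
t,w=pickle.load(open('g2.pkl','rb')); o,R=st(); p=o['ee_pos']
g=cv2.cvtColor(w[0],cv2.COLOR_BGR2GRAY)
sm=cv2.GaussianBlur(g,(3,3),0); zt=p[2]+6.4
for y in (30,60,90,120,150,180,200):
    b=np.nonzero(sm[y,85:480]>212)[0]+85
    a,c=ray(w,b[0],y,zt),ray(w,b[-1]+1,y,zt); L=[R.T@(q-p) for q in(a,c)]
    print(y,b[0],b[-1],'tool y',L[0][1].round(1),L[1][1].round(1),'z',L[0][2].round(1),L[1][2].round(1),'width',np.linalg.norm(a-c).round(1))
col=sm[0:240,280].astype(int); print(col[:30],col[185:215]); 
for y in (0,17,193,206): print(y,(R.T@(ray(w,285,y,zt)-p)).round(1))
```

```text
30 95 462 tool y -83.5 82.9 z -113.8 -113.6 width 166.4
60 99 458 tool y -83.5 82.9 z -101.3 -101.1 width 166.4
90 103 454 tool y -83.6 82.9 z -88.3 -88.1 width 166.5
120 107 450 tool y -83.6 83.0 z -74.6 -74.5 width 166.6
150 111 446 tool y -83.7 83.0 z -60.3 -60.2 width 166.7
180 115 442 tool y -83.7 83.1 z -45.2 -45.2 width 166.8
200 118 439 tool y -83.6 82.9 z -34.8 -34.8 width 166.5
[220 219 219 218 217 217 216 217 218 218 218 219 219 219 220 223 225 226
 225 225 225 225 225 225 225 225 225 226 226 226] [225 225 225 225 225 226 214 187 186 211 222 220 218 218 219 221 223 217
 199 194 210 223 225 225 224 224 224 224 224 225]
0 [  -6.3    2.5 -125.6]
17 [  -6.3    2.5 -118.9]
193 [ -6.4   2.9 -38.5]
206 [ -6.4   2.9 -31.6]
```

Level and straight: the width is constant at 166.4–166.8 mm and it's centred. Carrying it to the tray.

Call:
carry_out(commands=[[-0.01,0.01,-0.002,0,0,0],[-0.005,0.02,-0.003,0,0,0],[0,0.03,-0.005,0.5,0,0],[0,0.03,-0.005,0.5,0,0],[0,0.03,-0.005,0.5,0,0],[0,0.03,-0.005,0.4,0,0],[0,0.03,-0.005,0,0,0],[0,0.03,-0.005,0,0,0]])

```text
t: 13.75
ee_pos: [534.2, 64.0, 99.2]
orientation: [0.117, 1.573, -0.116]
ft_force: [0.5, -1.2, -3.0]
width: 13.2
```

Call:
carry_out(commands=[[0,0.03,-0.005,0,0,0],[0,0.025,-0.004,0,0,0],[0,0.02,-0.003,0,0,0],[0,0.01,-0.001,0,0,0],[0,0,0,0,0,0]])

```text
t: 14.38
ee_pos: [529.7, 160.1, 99.7]
orientation: [0.112, 1.575, -0.11]
ft_force: [-0.9, 0.4, -3.7]
width: 13.5
```

```bash
python3 d.py 528.2 161.6 60 81.57
```

```text
t 14.375 pos [529.7 160.1  99.7] F [-0.94  0.37 -3.7 ] w 13.5 yaw_y 81.89 tilt xdown [-0.0073  0.0015 -1.    ]
tool delta m [ 0.0397  0.0013 -0.0014] rx 0.32
```

Call:
carry_out(commands=[[0.02,0.0013,-0.0015,0.3,-0.4,0],[0.02,0,0,0,0,0],[0.01,0,0,0,0,0],[0,0,0,0,0,0],[0,0,0,0,0,0]])

```text
t: 15.0
ee_pos: [528.4, 159.9, 49.4]
orientation: [0.117, 1.567, -0.117]
ft_force: [-0.0, -0.5, -2.9]
width: 13.0
```

```bash
python3 d.py 528.2 161.6 24 81.57
python3 - <<'E'
from h import *
import pickle
t=cam('scene'); w=cam('wrist'); pickle.dump((t,w),open('g3.pkl','wb'))
o=np.zeros((420,800,3),np.uint8); o[:,:400]=cv2.resize(t[0],None,fx=3,fy=3,interpolation=cv2.INTER_CUBIC)[600:1020,820:1220]; o[:300,400:]=cv2.resize(w[0],(400,300)); cv2.imwrite('pics/g3.png',o)
E
```

```text
t 15.0 pos [528.4 159.9  49.4] F [-0.   -0.46 -2.93] w 13.0 yaw_y 81.48 tilt xdown [ 6.e-04  2.e-04 -1.e+00]
tool delta m [ 0.0254  0.0016 -0.0005] rx -0.09
```

View pics/g3.png

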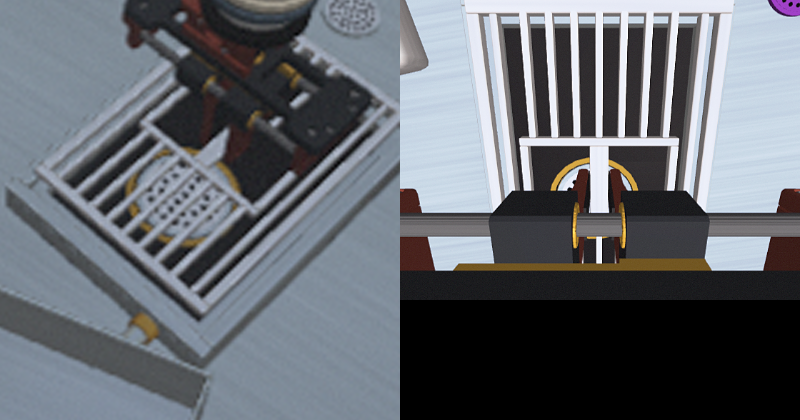

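Run:
```python
from h import *
import pickle
t,w=pickle.load(open('g3.pkl','rb')); o,R=st(); p=o['ee_pos']
g=cv2.cvtColor(w[0],cv2.COLOR_BGR2GRAY)
for y in (50,70,90,110,130,150):
    b=np.nonzero(g[y,100:460]<80)[0]+100
    A=[R.T@(ray(w,u,y,10)-p) for u in(b[0],b[-1]+1)]
    print(y,b[0],b[-1],[a.round(1)[1:] for a in A],'w',(A[0]-A[1])[1].round(1),'mid',((A[0]+A[1])/2)[1].round(2))
for u in (262,300):
    c=g[:70,u]; b=np.nonzero(c<80)[0]; print(u,b[0],(R.T@(ray(w,u,b[0],10)-p)).round(1), (R.T@(ray(w,u,b[0],22)-p)).round(1))
```

```text
50 146 409 [array([ -79.2, -115.7]), array([  77.3, -115.6])] w -156.5 mid -0.97
70 148 407 [array([ -79.2, -104.8]), array([  77.2, -104.6])] w -156.4 mid -0.98
90 150 432 [array([-79.2, -93.4]), array([ 93.7, -93.3])] w -172.9 mid 7.25
110 152 403 [array([-79.2, -81.8]), array([ 77.2, -81.7])] w -156.4 mid -1.0
130 154 401 [array([-79.2, -69.7]), array([ 77.2, -69.7])] w -156.4 mid -1.01
150 156 425 [array([-79.2, -57.3]), array([ 93.8, -57.3])] w -173.0 mid 7.3
262 39 [  39.5  -10.3 -121.5] [  27.5   -9.7 -118.6]
300 39 [  39.5   12.  -121.5] [  27.5   11.3 -118.5]
```

The tray is straight with the grid. The wrist view puts it −0.7 mm off in y and about −1 mm along the length, all well inside the 4 mm play. Lowering.

Call:
carry_out(commands=[[0.01,0,-0.001,0,0,0],[0.005,0,0,0,0,0],[0,0,0,0,0,0]])

```text
t: 15.48
ee_pos: [527.9, 160.3, 34.3]
orientation: [0.117, 1.565, -0.116]
ft_force: [-0.3, -0.4, -4.1]
width: 13.5
```

```bash
python3 d.py 527.5 160.1 24 81.57
```

```text
t 15.475 pos [527.9 160.3  34.3] F [-0.25 -0.41 -4.07] w 13.5 yaw_y 81.49 tilt xdown [ 2.2e-03  6.0e-04 -1.0e+00]
tool delta m [ 0.0103 -0.0003 -0.0004] rx -0.08
```

Call:
carry_out(commands=[[0.002,0,0,0,0,0],[0.002,0,0,0,0,0],[0.002,0,0,0,0,0]])

```text
t: 15.85
ee_pos: [528.1, 160.4, 28.0]
orientation: [0.117, 1.565, -0.116]
ft_force: [0.3, 0.0, -1.8]
width: 13.4
```

Call:
carry_out(commands=[[0.001,0,0,0,0,0],[0.001,0,0,0,0,0],[0.001,0,0,0,0,0]])

```text
t: 16.23
ee_pos: [528.2, 160.5, 24.8]
orientation: [0.117, 1.565, -0.116]
ft_force: [0.6, -0.2, -3.8]
width: 13.6
```

Call:
carry_out(commands=[[0.0005,0,0,0,0,0],[0.0005,0,0,0,0,0]])

```text
t: 16.48
ee_pos: [528.2, 160.5, 23.8]
orientation: [0.117, 1.565, -0.116]
ft_force: [0.1, -0.1, -3.0]
width: 13.4
```

Call:
carry_out(commands=[[0.0005,0,0,0,0,0]])

```text
t: 16.6
ee_pos: [528.3, 160.5, 23.7]
orientation: [0.117, 1.565, -0.116]
ft_force: [-2.7, -0.5, 8.1]
width: 13.5
```

Contact at z = 23.7, as expected for the ledge. Letting go gently.

Call:
carry_out(commands=[[0,0,0,0,0,0],[0,0,0,0,0,0],[0,0,0,0,0,0],[0,0,0,0,0,0],[0,0,0,0,0,0]], grip=0.5)

```text
t: 17.23
ee_pos: [529.3, 160.8, 24.4]
orientation: [0.118, 1.563, -0.115]
ft_force: [0.4, 0.3, -0.3]
width: 44.3
```

Call:
carry_out(commands=[[-0.01,0,0,0,0,0],[-0.03,0,0,0,0,0],[-0.06,0,0,0,0,0],[-0.06,0,0,0,0,0],[0,-0.06,0,0,0,0],[0,-0.06,0,0,0,0],[0,-0.06,0,0,0,0],[0,-0.06,0,0,0,0]])

```text
t: 18.23
ee_pos: [495.2, -79.5, 195.0]
orientation: [0.111, 1.554, -0.108]
ft_force: [0.1, 0.3, 0.5]
width: 43.5
```

```bash
python3 d.py
python3 - <<'E'
from h import *
t=cam('top'); s=cam('scene')
o=np.zeros((500,800,3),np.uint8); o[:,:400]=cv2.resize(t[0],None,fx=4,fy=4,interpolation=cv2.INTER_CUBIC)[630:1130,720:1120]; o[:,400:]=cv2.resize(s[0],None,fx=3,fy=3,interpolation=cv2.INTER_CUBIC)[560:1060,820:1220]; cv2.imwrite('pics/f.png',o)
E
```

```text
t 18.225 pos [495.2 -79.5 195. ] F [0.09 0.25 0.51] w 43.5 yaw_y 81.99 tilt xdown [ 1.360e-02  7.000e-04 -9.999e-01]
```

View pics/f.png

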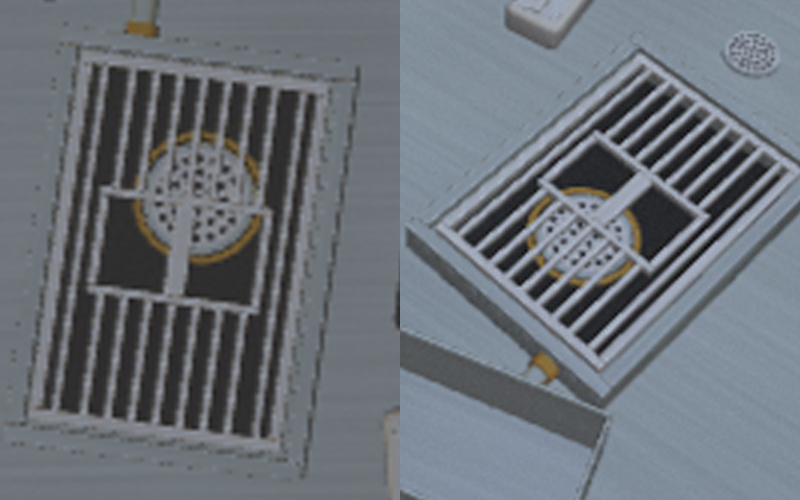

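Both views show the grid inside the rim, parallel to it and level all round, with the strainer concentric in its ring below at (200,198) in the top half.

Call:
carry_out(commands=[[0,0,0,0,0,0],[0,0,0,0,0,0]])

```text
t: 18.58
ee_pos: [494.7, -81.9, 195.7]
orientation: [0.116, 1.554, -0.114]
ft_force: [-0.3, -0.1, -0.3]
width: 44.3
```

```bash
python3 d.py; python3 -c "
from workcell import ctrl; print(ctrl.close_job())"
```

```text
t 18.575 pos [494.7 -81.9 195.7] F [-0.26 -0.06 -0.27] w 44.3 yaw_y 81.58 tilt xdown [ 0.0138  0.     -0.9999]
the job is handed in; nothing more can be done
None
```

The drip tray is back together, and the job was handed in at 18.6 s with the robot clear of everything.

- **Strainer:** I slid it under the shut fingertips at about 5–8 N until the press faded. Its top then read z = 11.3 mm, a 4 mm drop, and the pictures show it centred in the brass ring.
- **First touch:** It was harder than intended, peaking at 25.2 N before the strainer moved. Readings during the slide stayed at about 8 N or less, though I only saw the force at the end of each move.
- **Grid:** I pinched it by the bar and checked it was level and straight. I lowered it until it touched at the expected ledge height (fingertip z = 23.7 mm, about 8 N), then let go. The last top and scene pictures show it flat inside the rim.
- **Where the checks disagreed:** The top and wrist views differed by about 2 mm on the tray's centre across its width. I went between them, and the grid went in without catching, within its 4 mm play.
- **Bystanders:** The robot went near none of them. I did not measure them again at the end.

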